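# Strip down the wheel-nut soaking tin

### The job

The wide, low soaking tin with the domed lid (not the slim canister) has been drained and is to be taken apart to air. Lift off its lid and stand it on the black rubber mat, then lift the basket of wheel nuts out by its post and stand it on the mat beside the lid, both right way up, whole base on the mat, set down rather than dropped. Leave the open tin standing where it is.

Things in the scene. Friction and masses are not known exactly. Their poses are not given: they have to be found in the camera images.
- tin: Wide, low open round tin of bare steel, loose (0.5 kg), on the shelf under its lid: outside diameter 110 mm, 54 high, wall 3, floor 5. Origin: centre of its underside, z up. A slim closed steel canister nearby (82 wide, 129 high, black knob) is not part of the job; the two may have swapped places.
- lid: Domed steel lid, loose (0.25 kg), lifts straight off. 124 mm across at the base, cone to 90; flat top 64 above its underside; at its centre an upright round black knob, diameter 22, from 64 to 98 above the underside. A 10 deep skirt goes round the tin's rim with 3.5 play, so it starts with its underside 44 above the tin's. Origin: centre of the underside (skirt's edge), z up to the knob.
- basket: Aluminium dip basket, five dark wheel nuts fast in it, loose (0.3 kg), standing on the tin's floor, hidden under the lid at first: diameter 84 mm, wall 30 high, in its centre an upright round post, diameter 14, top 85 above its underside (36 above the tin's rim once the lid is off). 10 play all round in the tin. Origin: centre of its underside, z up along the post.
- mat: Flat black ribbed rubber mat fixed on the shelf, 200 mm (its x) by 320 mm (its y), 5 mm thick. Origin: centre of its underside, so its upper face is at z = 5 mm of its frame; x and y axes along its short and long sides.
Things that resemble listed ones, but are neither listed nor needed, are in the scene too. Leave any pink look-alike of the lid alone. What is shaped like the tin but turquoise is not meant.

How it is judged:
On the way:
1. the lid stands on the mat, right way up and let go, with the basket still in the tin (x of lid in the frame of mat between -0.045 and 0.045 m and y of lid in the frame of mat between -0.105 and 0.105 m and z of lid in the frame of mat between -0.012 and 0.012 m and angle between lid's own z axis and vertical below 0.175 rad and linear speed of lid below 0.03 m/s and contact force between the fingers and lid below 0.1 N and horizontal distance between basket and tin below 0.02 m and z of basket in the frame of tin below 0.015 m), for 0.2 s.
At the end, for the whole second after the job is handed in: Lid and basket stand released and still on the mat, upright within 10 degrees, seated within 7 mm (lid centre within 45 mm of the mat's middle along its x and 105 mm along y; basket within 64 and 124 mm); the tin upright, within 30 mm of where it began (x of lid in the frame of mat between -0.045 and 0.045 m and y of lid in the frame of mat between -0.105 and 0.105 m and z of lid in the frame of mat between -0.012 and 0.012 m and angle between each of lid, basket, tin's own z axis and vertical below 0.175 rad and x of basket in the frame of mat between -0.064 and 0.064 m and y of basket in the frame of mat between -0.124 and 0.124 m and z of basket in the frame of mat between -0.012 and 0.012 m and linear speed of each of lid, basket, tin below 0.03 m/s and contact force between the fingers and lid below 0.1 N and contact force between the fingers and basket below 0.1 N and distance of tin from where it was at the start of the episode below 0.03 m); the robot touches nothing.
It fails at once if the lid is dropped (falls freely by more than about 15 mm, while more than 20 mm above the mat) (contact force between the fingers and lid below 0.1 N and z of lid in the frame of mat above 0.025 m and linear speed of lid above 0.5 m/s).
It fails at once if the basket is dropped (falls freely by more than about 15 mm, while more than 20 mm above the mat) (contact force between the fingers and basket below 0.1 N and z of basket in the frame of mat above 0.025 m and linear speed of basket above 0.5 m/s).
It also fails if it takes over 69 s, if anything falls off the work surface, if the arm or the gripper's body presses on something with over 40 N, if the wrist force passes 120 N, or if a joint passes its speed limit or range.

### The arm

A 6-joint arm with a two-finger parallel gripper is mounted at the origin on the work surface. World frame = base frame: x ahead of the robot, y to its left, z up, the work surface at z = 0. Lengths are in m, angles in rad, forces in N, time in s.
With the tool pointing down it reaches from about 0.325 to 0.75 m from the base axis. Payload 7.6 kg.
Tool frame: the origin (TCP) lies midway between the tips of the shut fingers; the grasp point (between the pads) lies 19 mm behind it; z points along the fingers, y is the line along which they close (so a half turn about z gives the same grasp; the last joint's range is limited). The gripper opens to 85 mm and grips with 20 to 120 N. Pads are 22 mm wide; open, the fingers measure 114 mm over their backs; the gripper's body (76 mm by 85 mm) begins 54 mm behind the grasp point. The pads swing forward as they close: fully open they stand 13 mm farther back than shut.
Start: joints at [1.107, 0.052, 1.401, -0, 1.689, -0.07], TCP at [0.201, 0.485, 0.192] pointing down, gripper open.
Joint ranges: [-2.9, 2.9], [-0.91, 2.17], [0.12, 2.37], [-1.06, 4.2], [0.26, 2.73], [-2.93, 2.93]. Speed limits (rad/s): [2.57, 2.57, 3.01, 3.14, 3.14, 3.14].

### API

Orientations are given as a rotation vector (axis times angle).
In Python, from workcell import r gives the robot as it stands.
- The arm moves only by the tool apply_moves, never from a script. Its arguments are lists of equal length, an entry for each row: "xyz": the shift along the tool's x, y, z as a fraction of full scale, a list of three; "angular": the turn, a rotation vector about the tool's x, y, z as a fraction of full scale, a list of three. A call has 1 to 12 rows; each row shifts and turns the commanded pose from where the row before left it, along the tool's axes as they then stand; what a row does not reach is not made up. Full scale, the value 1, is 0.04 m for a shift and 0.1 rad for a turn. A row lasts 1/12 s, in which the tool goes at most 41.7 mm and 7.16 degrees, less where a joint would pass 70% of its speed; a pose out of reach is approached as far as the arm can. A call with a number of a shift or a turn outside -1 to 1 is refused whole. A call with a gripper value outside its range is refused whole. "fingers" is the closure, from -1 (fully open) to 1 (shut), so that 0 is half open, set as the call begins (left out, the last holds). The fingers move at their own pace and stop on an object; the grip force is fixed at half the most. Time passes only in rows, so rows that do not move let the fingers close. It gives the time, the measured TCP pose, the force, the opening and the grip force at its end, in the units of the state.
- r.get_state(): the state, without advancing time (a new reading comes with each control period).
- r.capture(name): name is "scene" or "top" or "wrist"; returns the picture (400x640x3 uint8, red, green, blue); there is no depth.
- r.camera_model(name): a dict with "camera_matrix" (3x3 intrinsics, pixels), "xyz" and "attitude" of the camera in the world. Camera axes: x right, y up, looking along -z (the intrinsics and any distortion apply to the point x, -y, -z); pixel columns grow to the right and rows downward; lengths in m; the calibration is good to about 2 mm. The wrist camera is an equidistant fisheye: a pixel r from the principal point sees the ray r / f radians off the axis. A picture is of the moment at which its call begins: read the wrist's pose just before it. camera_model takes no time and is no camera call; for the wrist camera it gives the pose at the moment of the call.
- r.job_done(): hands the job in; it is judged then, once.
The state is a dict: "time": time; "qpos": joint angles; "qd": joint speeds; "tau": joint torques, N m; "tcp_pos": TCP position; "tool_rot": TCP orientation; "force": force on the tool from outside, world axes, zero at the start; "torque": the same for the moment, N m; "finger_gap": opening from 0.0 (shut) to 1.0 (fully open); "grasp_force": force on a finger pad.
Only numpy, scipy, OpenCV 4.12 (cv2) and the standard library are available. Lean on these libraries where they do the work, as an engineer would, in place of code of your own. Each camera call takes 0.05 s, during which the arm holds its last target. There are 200 camera calls.

## Working session

There is one attempt and no reset: what is moved stays moved. The work goes in short steps, Python scripts to look and compute and a tool call to move; the robot and the scene stay as the last step left them, time stands still between calls to the robot, and variables do not carry over. Pictures are saved under pics/ and viewed, at most 10 in all, crops included, and the job is handed in when it is done.

Besides the shell and the picture viewer there is one more tool, called by a JSON object that holds its "name" and its "arguments", one argument or row to a line. apply_moves: Moves the arm, as the interface text tells. Shift numbers are shares of 0.04 m and turn numbers shares of 0.1 rad, none past 1 either way. Its arguments: {"type":"object","properties":{"xyz":{"type":"array"},"angular":{"type":"array"},"fingers":{"type":"number"}},"required":["xyz","angular"]}

```bash
mkdir -p pics; cat > h.py <<'E'
from workcell import r
import numpy as np, cv2
from scipy.spatial.transform import Rotation as R
def cap(n,f):
    m=r.camera_model(n); im=r.capture(n); cv2.imwrite('pics/'+f,im[:,:,::-1]); np.save('pics/'+f+'.npy',im); return im,m
def ray(m,u,v,fish=False):
    K=np.array(m['camera_matrix']); x=(u-K[0,2])/K[0,0]; y=(v-K[1,2])/K[1,1]
    if fish:
        t=np.hypot(x,y); s=np.sin(t)/t if t>1e-9 else 1; d=np.array([x*s,-y*s,-np.cos(t)])
    else: d=np.array([x,-y,-1.])
    a=np.array(m['attitude']); Rm=R.from_rotvec(a).as_matrix() if a.size==3 else a
    return np.array(m['xyz']),Rm@d
def onz(m,u,v,z,fish=False):
    o,d=ray(m,u,v,fish); return (o+d*(z-o[2])/d[2]).round(4)
E
python3 - <<'E'
from h import *
for n in('scene','top'):
    im,m=cap(n,n+'1.png'); print(n,m)
print(r.get_state())
E
```

```text
scene {'camera_matrix': array([[388.23108335,   0.        , 321.29001009],
       [  0.        , 388.23108335, 196.68122309],
       [  0.        ,   0.        ,   1.        ]]), 'xyz': array([1.3720821 , 0.3355775 , 0.68503212]), 'attitude': array([0.70334985, 0.80912554, 1.54558817])}
top {'camera_matrix': array([[397.98179569,   0.        , 317.79099014],
       [  0.        , 397.98179569, 202.76195168],
       [  0.        ,   0.        ,   1.        ]]), 'xyz': array([0.18924277, 0.23542157, 1.30021774]), 'attitude': array([ 0.17030999, -0.18057703, -1.59414243])}
{'time': 0.1, 'qpos': array([ 1.10672853e+00,  5.27718325e-02,  1.40159826e+00,  1.51780846e-05,
        1.68864620e+00, -7.03089389e-02]), 'qd': array([ 5.49480872e-04, -3.13959611e-03, -3.48346804e-03, -8.16188116e-05,
       -2.95213930e-04,  2.70500207e-04]), 'tau': array([ 8.69387313e-04, -3.82582819e+01, -3.60983884e+01, -1.05346171e-04,
        4.75979643e-03,  7.12351198e-05]), 'tcp_pos': array([0.20125376, 0.48453746, 0.19107031]), 'tool_rot': array([-6.14447698e-01, -3.08051959e+00,  2.15038800e-03]), 'force': array([-0.18139913,  0.41989211, -0.19652125]), 'torque': array([-0.02898595,  0.02863718,  0.02733334]), 'grasp_force': 0.0, 'finger_gap': 0.9981339514353134}
```

View pics/scene1.png

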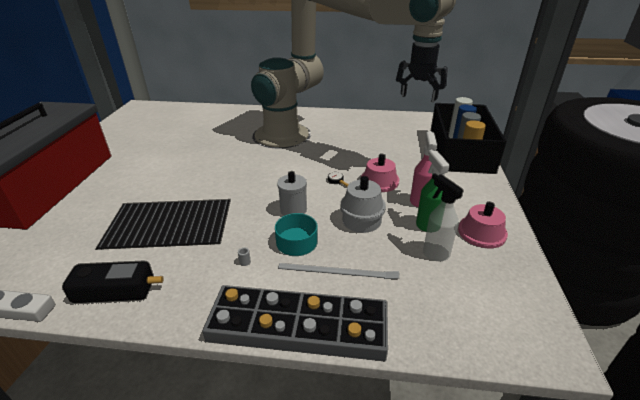

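View pics/top1.png

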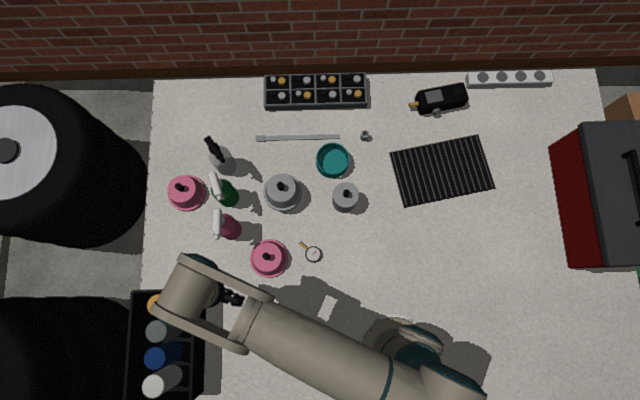

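Candidates (scene/top pixels): the grey wide domed tin at (363,205)/(282,192), the slim canister at (292,193)/(345,197), pink lids at (381,173)/(268,258) and (484,225)/(186,192), and the turquoise tin at (296,235)/(333,160). I choose the grey domed one. The mat is at (165,222)/(442,170). I'll check this in one crop.

```bash
python3 - <<'E'
from h import *
a=np.load('pics/top1.png.npy');b=np.load('pics/scene1.png.npy')
A=cv2.resize(a[120:220,240:510],None,fx=2.9,fy=2.9,interpolation=cv2.INTER_CUBIC)
B=cv2.resize(b[160:245,270:400],None,fx=3.5,fy=3.5,interpolation=cv2.INTER_CUBIC)
o=np.zeros((A.shape[0]+B.shape[0],A.shape[1],3),np.uint8);o[:A.shape[0]]=A;o[A.shape[0]:,:B.shape[1]]=B
cv2.imwrite('pics/crop1.png',o[:,:,::-1]);print(o.shape)
E
```

```text
(588, 783, 3)
```

View pics/crop1.png

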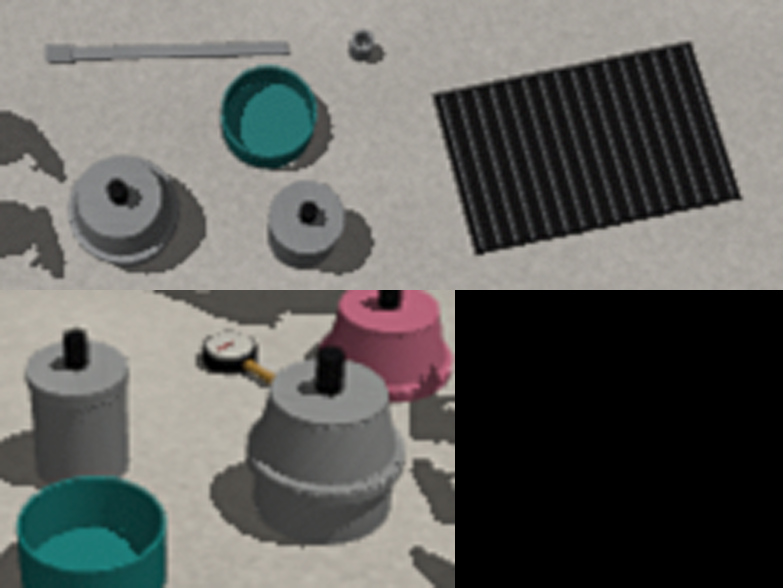

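```bash
python3 - <<'E'
from h import *
T=r.camera_model('top');S=r.camera_model('scene')
print('knob',onz(T,279.8,184.8,.142),onz(S,364.3,178.0,.142))
c=[onz(T,240+u/2.9,120+v/2.9,.005) for u,v in((434,93),(690,43),(740,198),(478,254))]
c=np.array(c);print(c,c.mean(0));
for i in range(4):print(np.linalg.norm(c[i]-c[i-1]))
d=c[1]-c[0];print('ylong deg',np.degrees(np.arctan2(d[1],d[0])))
print('canister',onz(T,240+308/2.9,120+205/2.9,.155))
print('turq',onz(T,240+268/2.9,120+118/2.9,.05))
print(R.from_rotvec(r.get_state()['tool_rot']).as_matrix().round(3))
W=r.camera_model('wrist');print(W)
E
```

```text
knob [0.5101 0.3365 0.142 ] [0.5117 0.3372 0.142 ]
[[ 0.6533 -0.0301  0.005 ]
 [ 0.7073 -0.3414  0.005 ]
 [ 0.5141 -0.3766  0.005 ]
 [ 0.4569 -0.0668  0.005 ]] [ 0.5829   -0.203725  0.005   ]
0.19979952452395877
0.31594887244616016
0.19638044709186306
0.3150363153669748
ylong deg -80.15905056351667
canister [0.4824 0.1383 0.155 ]
turq [0.6128 0.1702 0.05  ]
[[-0.923  0.384 -0.001]
 [ 0.384  0.923 -0.001]
 [ 0.    -0.001 -1.   ]]
{'camera_matrix': array([[309.70691629,   0.        , 319.89608867],
       [  0.        , 309.70691629, 201.81679001],
       [  0.        ,   0.        ,   1.        ]]), 'xyz': array([0.1399012, 0.5107463, 0.3732388]), 'attitude': array([-0.23725536, -0.15687839,  1.16981384])}
```

The crop confirms the wide tin with a skirted domed lid at crop (330,440). Its knob triangulates to (0.511, 0.337) and both cameras agree. The mat sides measure 198 × 315 mm, with its centre at (0.583, -0.204). Next I rise and square the tool, then go over the knob.

{"name": "apply_moves", "arguments": {
  "xyz": [
    [0, 0, -0.4],
    [0, 0, -0.4],
    [0, 0, -0.4],
    [0, 0, -0.4],
    [0, -0.74, 0],
    [0, -0.74, 0],
    [0, -0.74, 0],
    [0, -0.74, 0],
    [0, -0.74, 0],
    [0, 0, 0]
  ],
  "angular": [
    [0, 0, -0.985],
    [0, 0, -0.985],
    [0, 0, -0.985],
    [0, 0, -0.985],
    [0, 0, 0],
    [0, 0, 0],
    [0, 0, 0],
    [0, 0, 0],
    [0, 0, 0],
    [0, 0, 0]
  ],
  "fingers": -1
}}

```text
time: 0.93
tcp_pos: [0.2014, 0.3338, 0.2563]
tool_rot: [0.003, 3.14, 0.0]
force: [0.0, -0.7, 0.4]
finger_gap: 0.998
grasp_force: 0.0
```

{"name": "apply_moves", "arguments": {
  "xyz": [
    [-0.7, 0, 0],
    [-0.7, 0, 0],
    [-0.7, 0, 0],
    [-0.7, 0, 0],
    [-0.7, 0, 0],
    [-0.7, 0, 0],
    [-0.7, 0, 0],
    [-0.7, 0, 0],
    [-0.7, 0, 0],
    [-0.7, 0, 0],
    [-0.7, 0, 0],
    [0, 0, 0]
  ],
  "angular": [
    [0, 0, 0],
    [0, 0, 0],
    [0, 0, 0],
    [0, 0, 0],
    [0, 0, 0],
    [0, 0, 0],
    [0, 0, 0],
    [0, 0, 0],
    [0, 0, 0],
    [0, 0, 0],
    [0, 0, 0],
    [0, 0, 0]
  ]
}}

```text
time: 1.93
tcp_pos: [0.5128, 0.3359, 0.2521]
tool_rot: [-0.004, -3.138, 0.004]
force: [-0.4, -0.2, -1.7]
finger_gap: 0.999
grasp_force: 0.0
```

```bash
python3 - <<'E'
from h import *
im,m=cap('wrist','w1.png');s=r.get_state();print(s['tcp_pos'],R.from_rotvec(s['tool_rot']).as_matrix().round(3),m['xyz'],m['attitude'],s['qpos'].round(2))
E
```

```text
[0.51098363 0.33640874 0.25292311] [[-1.     0.002 -0.003]
 [ 0.002  1.    -0.002]
 [ 0.003 -0.002 -1.   ]] [0.44676643 0.33686384 0.43453039] [-0.21046233 -0.20572985  1.55844418] [ 0.52  0.3   1.   -0.    1.84 -1.05]
```

View pics/w1.png

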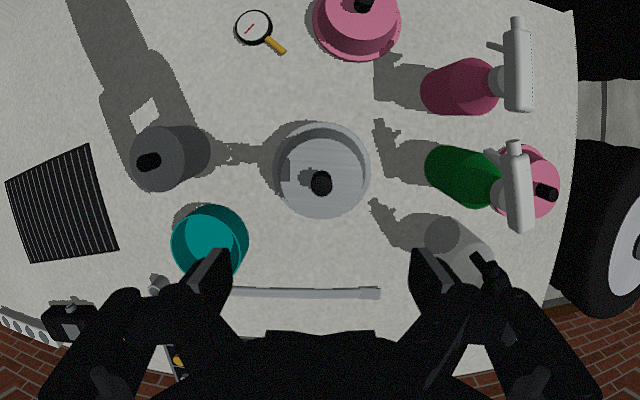

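The wrist view shows the grey lid at (322,170) with its black knob top near (321,186). The canister is at (170,155), and the bottles at (460,90), (475,180) and (440,235) are clear of the gripper.

```bash
python3 - <<'E'
from h import *
m=r.camera_model('wrist');im=np.load('pics/w1.png.npy')
g=im[150:215,290:350].max(2);k=(g<60).astype(np.uint8);n,l,s,c=cv2.connectedComponentsWithStats(k)
for i in range(1,n):
  if s[i][4]>50:print(s[i]+[290,150,0,0,0],c[i]+[290,150])
for v in(182,186):print(onz(m,321,v,.142,True),onz(m,321,v,.128,True))
print('lidtop',onz(m,322,168,.108,True))
E
```

```text
[310 171  22  26 452] [320.89380531 183.01106195]
[0.5048 0.3375 0.142 ] [0.5076 0.3375 0.128 ]
[0.5087 0.3375 0.142 ] [0.5118 0.3375 0.128 ]
lidtop [0.4964 0.3387 0.108 ]
```

{"name": "apply_moves", "arguments": {
  "xyz": [
    [0, 0, 0.6],
    [0, 0, 0.6],
    [0, 0, 0.6],
    [0, 0.03, 0.6],
    [0, 0, 0.4],
    [0, 0, 0.4],
    [0, 0, 0.2],
    [0, 0, 0.15],
    [0, 0, 0],
    [0, 0, 0]
  ],
  "angular": [
    [0, 0, 0],
    [0, 0, 0],
    [0, 0, 0],
    [0, 0, 0],
    [0, 0, 0],
    [0, 0, 0],
    [0, 0, 0],
    [0, 0, 0],
    [0, 0, 0],
    [0, 0, 0]
  ]
}}

```text
time: 2.82
tcp_pos: [0.5095, 0.3384, 0.1147]
tool_rot: [-0.001, 3.141, 0.001]
force: [0.8, -0.2, 0.1]
finger_gap: 0.997
grasp_force: 0.0
```

{"name": "apply_moves", "arguments": {
  "xyz": [
    [0, 0, 0],
    [0, 0, 0],
    [0, 0, 0],
    [0, 0, 0],
    [0, 0, 0],
    [0, 0, 0],
    [0, 0, 0],
    [0, 0, 0],
    [0, 0, 0],
    [0, 0, 0]
  ],
  "angular": [
    [0, 0, 0],
    [0, 0, 0],
    [0, 0, 0],
    [0, 0, 0],
    [0, 0, 0],
    [0, 0, 0],
    [0, 0, 0],
    [0, 0, 0],
    [0, 0, 0],
    [0, 0, 0]
  ],
  "fingers": 1
}}

```text
time: 3.65
tcp_pos: [0.5095, 0.3381, 0.1138]
tool_rot: [-0.0, 3.142, 0.0]
force: [-1.1, -0.2, -0.1]
finger_gap: -0.0
grasp_force: 0.0
```

The fingers shut on nothing, so I look again.

```bash
python3 - <<'E'
from h import *
w,mw=cap('wrist','w2.png');s,ms=cap('scene','s2.png')
B=cv2.resize(s[140:240,300:430],None,fx=3,fy=3,interpolation=cv2.INTER_CUBIC)
A=w[60:360,120:520]
o=np.zeros((300,790,3),np.uint8);o[:,:400]=A;o[:,400:]=B
cv2.imwrite('pics/c2.png',o[:,:,::-1]);print(r.get_state()['tcp_pos'],mw['xyz'])
E
```

```text
[0.5094591  0.33811003 0.11380873] [0.44284195 0.33836446 0.29597459]
```

View pics/c2.png

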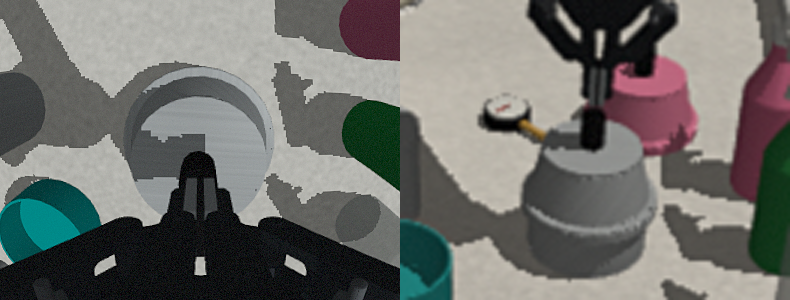

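```bash
cat >> h.py <<'E'
def proj(m,p,fish=False):
    K=np.array(m['camera_matrix']);c=R.from_rotvec(m['attitude']).as_matrix().T@(np.array(p)-m['xyz']);x,y,z=c[0],-c[1],-c[2]
    if fish:
        h=np.hypot(x,y);t=np.arctan2(h,z);a,b=x/h*t,y/h*t
    else:a,b=x/z,y/z
    return np.array([K[0,0]*a+K[0,2],K[1,1]*b+K[1,2]]).round(1)
E
python3 - <<'E'
from h import *
S=r.camera_model('scene');W=r.camera_model('wrist');T=r.camera_model('top');p=r.get_state()['tcp_pos']
a=proj(S,p);b=proj(W,p,True)
print('tip crop scene',(a-[300,140])*3+[400,0],'wrist',b-[120,60])
for x in(.50,.51,.52):
  q=[x,.3375,.142];print(x,'knobtop',(proj(S,q)-[300,140])*3+[400,0],proj(W,q,True)-[120,60], 'knob foot',(proj(S,[x,.3375,.108])-[300,140])*3+[400,0],proj(W,[x,.3375,.108],True)-[120,60],'top',proj(T,q))
  print('skirt', [((proj(S,[x,.3375+d,.044])-[300,140])*3+[400,0]) for d in(-.062,.062)],[(proj(W,[x+d,.3375,.044],True)-[120,60]) for d in(-.062,.062)])
E
```

```text
tip crop scene [592.3 139.8] wrist [199.4 167.2]
0.5 knobtop [593.8 106.8] [198.2 168.7] knob foot [591.7 139.2] [198.5 150.1] top [279.5 188.1]
skirt [array([520.9, 192.6]), array([655.6, 201.3])] [array([198.8,  52.7]), array([198.9, 195.5])]
0.51 knobtop [593.2 113.1] [198.2 186. ] knob foot [591.1 145.5] [198.5 164.9] top [279.5 184.8]
skirt [array([520. , 198.9]), array([655.6, 207.9])] [array([198.8,  65. ]), array([198.9, 205.3])]
0.52 knobtop [592.9 119.1] [198.3 202.5] knob foot [590.8 151.8] [198.5 179.3] top [279.4 181.6]
skirt [array([519.1, 205.5]), array([655.9, 214.5])] [array([198.8,  77.3]), array([198.9, 214.9])]
```

```bash
python3 - <<'E'
from h import *
S=r.camera_model('scene');W=r.camera_model('wrist');s=r.get_state()
for dy in(-.0425,.0425):
  M=np.array([[-.923,.384,0],[.384,.923,0],[0,0,-1]])
  print('start tips',[proj(S,np.array([.2012,.4845,.1911])+M@[0,dy,-b]) for b in(.0,.013,.04)])
for b in(0,.01,.02,.028,.04):
  p=s['tcp_pos']+[0,0,b];print(b,(proj(S,p)-[300,140])*3+[400,0],proj(W,p,True)-[120,60])
a=np.load('pics/scene1.png.npy')[50:110,380:470];c=np.load('pics/s2.png.npy')[130:205,330:395]
w=np.load('pics/w2.png.npy')[190:290,260:380]
A=cv2.resize(a,(360,240));C=cv2.resize(c,None,fx=4,fy=4);w=cv2.resize(w,(360,300))
o=np.zeros((560,700,3),np.uint8);o[:240,:360]=A;o[250:550,:360]=w;o[:300,380:640]=C
o=np.clip(o.astype(float)*2.2+15,0,255).astype(np.uint8)
cv2.imwrite('pics/c3.png',o[:,:,::-1])
E
```

```text
start tips [array([402.6, 112.2]), array([403.1, 108.3]), array([404.1, 100.1])]
start tips [array([428.9, 117.4]), array([429.5, 113.4]), array([430.9, 105. ])]
0 [592.3 139.8] [199.4 167.2]
0.01 [592.9 130.2] [199.4 173. ]
0.02 [593.5 120.6] [199.4 179.4]
0.028 [594.1 112.8] [199.4 185. ]
0.04 [594.7 101.1] [199.3 194.4]
```

View pics/c3.png

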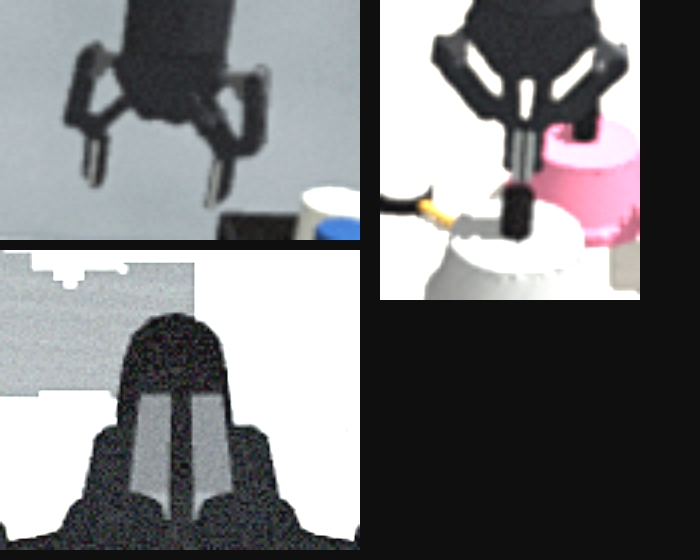

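The pads' tips end at the knob's top: crop (520,185) in scene, (180,395) in wrist. The start picture also shows the real tips about 30 mm short of the reported TCP. The lid is where I measured it, so I open, go 28 mm deeper while watching the force, and grip.

{"name": "apply_moves", "arguments": {
  "xyz": [
    [0, 0, 0],
    [0, 0, 0],
    [0, 0, 0],
    [0, 0, 0],
    [0, 0, 0],
    [0, 0, 0],
    [0, 0, 0.15],
    [0, 0, 0.15],
    [0, 0, 0.15],
    [0, 0, 0.15],
    [0, 0, 0],
    [0, 0, 0]
  ],
  "angular": [
    [0, 0, 0],
    [0, 0, 0],
    [0, 0, 0],
    [0, 0, 0],
    [0, 0, 0],
    [0, 0, 0],
    [0, 0, 0],
    [0, 0, 0],
    [0, 0, 0],
    [0, 0, 0],
    [0, 0, 0],
    [0, 0, 0]
  ],
  "fingers": -1
}}

```text
time: 4.75
tcp_pos: [0.5091, 0.3379, 0.089]
tool_rot: [0.0, -3.14, 0.001]
force: [-0.8, -1.1, -0.2]
finger_gap: 1.0
grasp_force: 0.0
```

{"name": "apply_moves", "arguments": {
  "xyz": [
    [0, 0, 0],
    [0, 0, 0],
    [0, 0, 0],
    [0, 0, 0],
    [0, 0, 0],
    [0, 0, 0],
    [0, 0, 0],
    [0, 0, 0],
    [0, 0, 0],
    [0, 0, 0]
  ],
  "angular": [
    [0, 0, 0],
    [0, 0, 0],
    [0, 0, 0],
    [0, 0, 0],
    [0, 0, 0],
    [0, 0, 0],
    [0, 0, 0],
    [0, 0, 0],
    [0, 0, 0],
    [0, 0, 0]
  ],
  "fingers": 1
}}

```text
time: 5.58
tcp_pos: [0.5096, 0.338, 0.0901]
tool_rot: [-0.0, 3.141, -0.0]
force: [-0.7, -3.0, 4.0]
finger_gap: 0.223
grasp_force: 58.8
```

{"name": "apply_moves", "arguments": {
  "xyz": [
    [0, 0, -0.15],
    [0, 0, -0.25],
    [0, 0, -0.35],
    [0, 0, -0.4],
    [0, 0, -0.4],
    [0, 0, -0.4],
    [0, 0, -0.4],
    [0, 0, -0.4],
    [0, 0, -0.4],
    [0, 0, -0.35],
    [0, 0, -0.2],
    [0, 0, 0]
  ],
  "angular": [
    [0, 0, 0],
    [0, 0, 0],
    [0, 0, 0],
    [0, 0, 0],
    [0, 0, 0],
    [0, 0, 0],
    [0, 0, 0],
    [0, 0, 0],
    [0, 0, 0],
    [0, 0, 0],
    [0, 0, 0],
    [0, 0, 0]
  ]
}}

```text
time: 6.58
tcp_pos: [0.51, 0.3386, 0.2404]
tool_rot: [-0.001, 3.138, 0.004]
force: [0.3, -0.2, -2.5]
finger_gap: 0.226
grasp_force: 58.9
```

```bash
python3 - <<'E'
from h import *
w,mw=cap('wrist','w3.png');s,ms=cap('scene','s3.png')
B=cv2.resize(s[60:240,270:430],(480,540),interpolation=cv2.INTER_CUBIC)
o=np.zeros((540,790,3),np.uint8);o[:300,:310]=w[100:400,170:480];o[:,310:]=B
cv2.imwrite('pics/c4.png',o[:,:,::-1]);print(r.get_state()['tcp_pos'])
E
```

```text
[0.50932059 0.33818687 0.23735855]
```

View pics/c4.png

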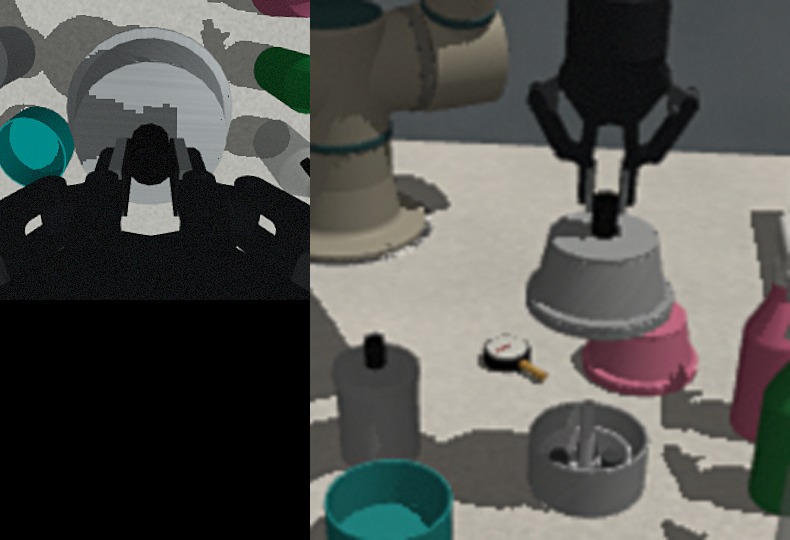

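The lid hangs level in the grip (scene crop (605,215) for the knob). The tin stands open with the basket post upright at (588,410). I carry it to the far end of the mat.

{"name": "apply_moves", "arguments": {
  "xyz": [
    [-0.09, -0.2, 0],
    [-0.09, -0.4, 0],
    [-0.09, -0.6, 0],
    [-0.09, -0.7, 0],
    [-0.09, -0.7, 0],
    [-0.09, -0.7, 0],
    [-0.09, -0.7, 0],
    [-0.09, -0.7, 0],
    [-0.09, -0.7, 0],
    [-0.09, -0.7, 0],
    [-0.09, -0.7, 0],
    [-0.09, -0.7, 0]
  ],
  "angular": [
    [0, 0, 0],
    [0, 0, 0],
    [0, 0, 0],
    [0, 0, 0],
    [0, 0, 0],
    [0, 0, 0],
    [0, 0, 0],
    [0, 0, 0],
    [0, 0, 0],
    [0, 0, 0],
    [0, 0, 0],
    [0, 0, 0]
  ]
}}

```text
time: 7.68
tcp_pos: [0.5522, 0.0361, 0.2366]
tool_rot: [-0.0, -3.14, 0.0]
force: [0.2, -0.6, -3.0]
finger_gap: 0.223
grasp_force: 58.9
```

{"name": "apply_moves", "arguments": {
  "xyz": [
    [-0.09, -0.7, 0],
    [-0.09, -0.7, 0],
    [-0.09, -0.7, 0],
    [-0.09, -0.7, 0],
    [-0.09, -0.7, 0],
    [-0.09, -0.7, 0],
    [-0.09, -0.7, 0],
    [-0.09, -0.7, 0],
    [-0.09, -0.7, 0],
    [-0.09, -0.7, 0],
    [-0.09, -0.6, 0],
    [-0.09, -0.43, 0]
  ],
  "angular": [
    [0, 0, 0],
    [0, 0, 0],
    [0, 0, 0],
    [0, 0, 0],
    [0, 0, 0],
    [0, 0, 0],
    [0, 0, 0],
    [0, 0, 0],
    [0, 0, 0],
    [0, 0, 0],
    [0, 0, 0],
    [0, 0, 0]
  ]
}}

```text
time: 8.68
tcp_pos: [0.5949, -0.2859, 0.2359]
tool_rot: [-0.003, -3.139, -0.001]
force: [-0.5, 1.0, -2.7]
finger_gap: 0.226
grasp_force: 59.0
```

{"name": "apply_moves", "arguments": {
  "xyz": [
    [0, 0, 0],
    [0, 0, 0],
    [0, 0, 0],
    [0, 0, 0]
  ],
  "angular": [
    [0, 0, 0],
    [0, 0, 0],
    [0, 0, 0],
    [0, 0, 0]
  ]
}}

```text
time: 9.02
tcp_pos: [0.5959, -0.2822, 0.2376]
tool_rot: [0.002, -3.141, -0.001]
force: [0.1, -0.4, -3.4]
finger_gap: 0.223
grasp_force: 59.1
```

```bash
python3 - <<'E'
from h import *
s,ms=cap('scene','s4.png');t,mt=cap('top','t4.png')
o=np.zeros((520,640,3),np.uint8);o[:240]=s[60:300];o[240:]=t[60:340]
cv2.imwrite('pics/c5.png',o[:,:,::-1]);print(r.get_state()['tcp_pos'],r.get_state()['tool_rot'])
print('post',onz(ms,362.7,195,.090))
E
```

```text
[ 0.59605155 -0.28214258  0.238015  ] [-2.28782036e-03  3.14139084e+00  1.16056233e-04]
post [0.5146 0.3359 0.09  ]
```

View pics/c5.png

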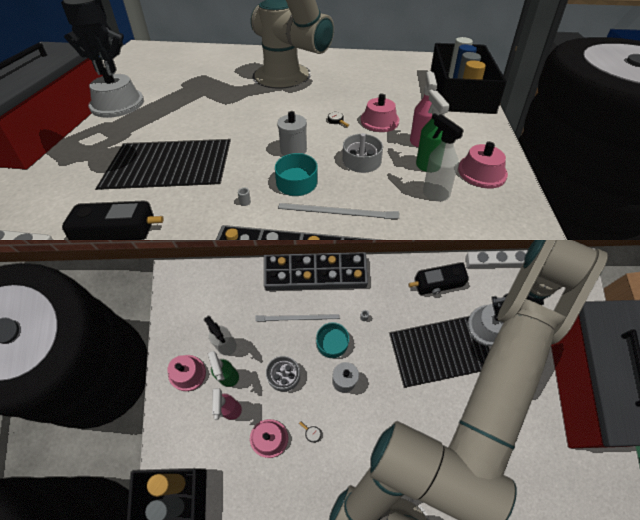

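```bash
python3 - <<'E'
from h import *
S=r.camera_model('scene');T=r.camera_model('top')
p=[.596,-.282]
print([proj(S,[p[0],p[1]+d,.192])-[0,60] for d in(-.062,0,.062)],proj(T,[*p,.192])-[0,-180])
print('final',proj(S,[*p,.005])-[0,60])
E
```

```text
[array([ 94.6, 103.3]), array([117.5, 104.7]), array([140.7, 106. ])] [487.4 326.2]
final [138.3 162.5]
```

{"name": "apply_moves", "arguments": {
  "xyz": [
    [0, 0, 0.3],
    [0, 0, 0.5],
    [0, 0, 0.5],
    [0, 0, 0.5],
    [0, 0, 0.5],
    [0, 0, 0.5],
    [0, 0, 0.5],
    [0, 0, 0.4],
    [0, 0, 0.3],
    [0, 0, 0.2],
    [0, 0, 0],
    [0, 0, 0]
  ],
  "angular": [
    [0, 0, 0],
    [0, 0, 0],
    [0, 0, 0],
    [0, 0, 0],
    [0, 0, 0],
    [0, 0, 0],
    [0, 0, 0],
    [0, 0, 0],
    [0, 0, 0],
    [0, 0, 0],
    [0, 0, 0],
    [0, 0, 0]
  ]
}}

```text
time: 10.12
tcp_pos: [0.5962, -0.283, 0.0703]
tool_rot: [-0.001, 3.141, -0.0]
force: [0.3, -0.4, -2.6]
finger_gap: 0.227
grasp_force: 59.0
```

{"name": "apply_moves", "arguments": {
  "xyz": [
    [0, 0, 0.15],
    [0, 0, 0.1],
    [0, 0, 0.1],
    [0, 0, 0.08],
    [0, 0, 0],
    [0, 0, 0]
  ],
  "angular": [
    [0, 0, 0],
    [0, 0, 0],
    [0, 0, 0],
    [0, 0, 0],
    [0, 0, 0],
    [0, 0, 0]
  ]
}}

```text
time: 10.62
tcp_pos: [0.5959, -0.2831, 0.0524]
tool_rot: [0.0, -3.141, -0.0]
force: [-0.1, -0.2, -3.1]
finger_gap: 0.226
grasp_force: 59.3
```

{"name": "apply_moves", "arguments": {
  "xyz": [
    [0, 0, 0.05],
    [0, 0, 0],
    [0, 0, 0]
  ],
  "angular": [
    [0, 0, 0],
    [0, 0, 0],
    [0, 0, 0]
  ]
}}

```text
time: 10.87
tcp_pos: [0.5963, -0.2835, 0.0513]
tool_rot: [-0.0, 3.14, -0.001]
force: [0.5, -1.8, -0.3]
finger_gap: 0.223
grasp_force: 59.3
```

The mat now carries the lid's weight. I release and rise.

{"name": "apply_moves", "arguments": {
  "xyz": [
    [0, 0, 0.02],
    [0, 0, 0]
  ],
  "angular": [
    [0, 0, 0],
    [0, 0, 0]
  ]
}}

```text
time: 11.03
tcp_pos: [0.5965, -0.2838, 0.0511]
tool_rot: [0.0, 3.14, -0.002]
force: [-0.5, -2.9, 4.8]
finger_gap: 0.224
grasp_force: 59.8
```

{"name": "apply_moves", "arguments": {
  "xyz": [
    [0, 0, 0],
    [0, 0, 0],
    [0, 0, 0],
    [0, 0, 0],
    [0, 0, 0],
    [0, 0, 0],
    [0, 0, 0],
    [0, 0, -0.2],
    [0, 0, -0.5],
    [0, 0, -0.7],
    [0, 0, -0.8],
    [0, 0, -0.8]
  ],
  "angular": [
    [0, 0, 0],
    [0, 0, 0],
    [0, 0, 0],
    [0, 0, 0],
    [0, 0, 0],
    [0, 0, 0],
    [0, 0, 0],
    [0, 0, 0],
    [0, 0, 0],
    [0, 0, 0],
    [0, 0, 0],
    [0, 0, 0]
  ],
  "fingers": -1
}}

```text
time: 12.03
tcp_pos: [0.5957, -0.2829, 0.1715]
tool_rot: [0.0, -3.141, -0.0]
force: [0.1, -0.2, 0.5]
finger_gap: 1.004
grasp_force: 0.0
```

```bash
python3 - <<'E'
from h import *
s,ms=cap('scene','s5.png');t,mt=cap('top','t5.png')
A=cv2.resize(s[160:260,70:250],(720,400),interpolation=cv2.INTER_CUBIC)
B=cv2.resize(t[160:210,260:310],(190,190),interpolation=cv2.INTER_CUBIC)
C=cv2.resize(s[180:240,330:400],(222,190),interpolation=cv2.INTER_CUBIC)
o=np.zeros((600,720,3),np.uint8);o[:400]=A;o[405:595,:190]=B;o[405:595,200:422]=C
cv2.imwrite('pics/c6.png',o[:,:,::-1]);print(r.get_state()['tcp_pos'])
E
```

```text
[ 0.5983472  -0.28429934  0.17849485]
```

View pics/c6.png

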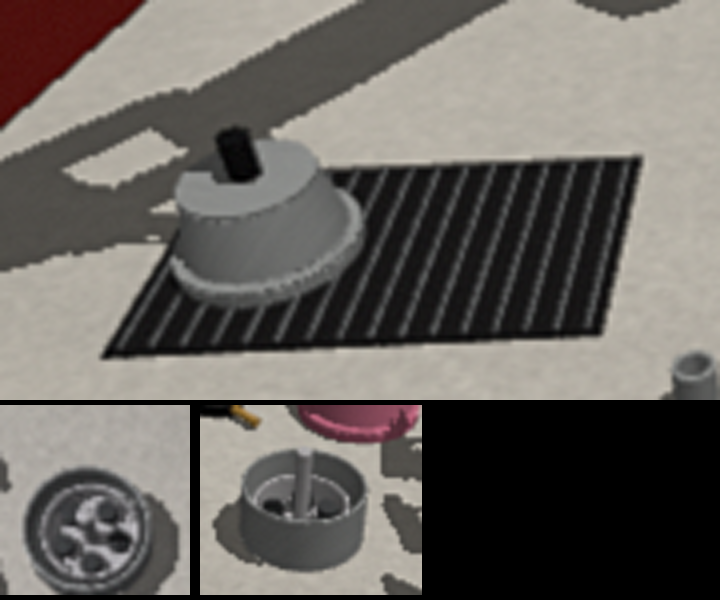

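The lid stands upright on the mat with its base fully inside at (265,230). The basket stands in the tin, post top near scene px (362.8,195.8), i.e. about (0.512, 0.336). I go back over the tin.

{"name": "apply_moves", "arguments": {
  "xyz": [
    [0.09, 0.4, -0.2],
    [0.09, 0.6, -0.2],
    [0.09, 0.7, -0.2],
    [0.09, 0.7, 0],
    [0.09, 0.7, 0],
    [0.09, 0.7, 0],
    [0.09, 0.7, 0],
    [0.09, 0.7, 0],
    [0.09, 0.7, 0],
    [0.09, 0.7, 0],
    [0.09, 0.7, 0],
    [0.09, 0.7, 0]
  ],
  "angular": [
    [0, 0, 0],
    [0, 0, 0],
    [0, 0, 0],
    [0, 0, 0],
    [0, 0, 0],
    [0, 0, 0],
    [0, 0, 0],
    [0, 0, 0],
    [0, 0, 0],
    [0, 0, 0],
    [0, 0, 0],
    [0, 0, 0]
  ]
}}

```text
time: 13.13
tcp_pos: [0.5523, 0.0383, 0.1943]
tool_rot: [-0.0, 3.141, 0.0]
force: [1.3, 0.7, -0.2]
finger_gap: 1.0
grasp_force: 0.0
```

{"name": "apply_moves", "arguments": {
  "xyz": [
    [0.09, 0.7, 0],
    [0.09, 0.7, 0],
    [0.09, 0.7, 0],
    [0.09, 0.7, 0],
    [0.09, 0.7, 0],
    [0.09, 0.7, 0],
    [0.09, 0.7, 0],
    [0.09, 0.7, 0],
    [0.09, 0.7, 0],
    [0.09, 0.6, 0],
    [0.09, 0.32, 0],
    [0.09, 0, 0]
  ],
  "angular": [
    [0, 0, 0],
    [0, 0, 0],
    [0, 0, 0],
    [0, 0, 0],
    [0, 0, 0],
    [0, 0, 0],
    [0, 0, 0],
    [0, 0, 0],
    [0, 0, 0],
    [0, 0, 0],
    [0, 0, 0],
    [0, 0, 0]
  ]
}}

```text
time: 14.13
tcp_pos: [0.5087, 0.3277, 0.1936]
tool_rot: [0.005, -3.141, -0.001]
force: [-0.5, -0.3, -0.6]
finger_gap: 1.0
grasp_force: 0.0
```

{"name": "apply_moves", "arguments": {
  "xyz": [
    [0, 0, 0],
    [0, 0, 0],
    [0, 0, 0]
  ],
  "angular": [
    [0, 0, 0],
    [0, 0, 0],
    [0, 0, 0]
  ]
}}

```text
time: 14.38
tcp_pos: [0.5099, 0.3244, 0.1941]
tool_rot: [0.002, 3.141, -0.0]
force: [-0.8, -1.2, 0.0]
finger_gap: 0.999
grasp_force: 0.0
```

```bash
python3 - <<'E'
from h import *
S=r.camera_model('scene')
for v in(195,195.8,196.6):print(onz(S,362.8,v,.090))
p=r.get_state()['tcp_pos'];print(p)
W=r.camera_model('wrist');w,_=cap('wrist','w6.png')
print(proj(W,[.512,.336,.09],True),[proj(W,[.512+d,.336,.054],True) for d in(-.055,.055)])
E
```

```text
[0.5146 0.3362 0.09  ]
[0.5183 0.3363 0.09  ]
[0.522  0.3364 0.09  ]
[0.5099108  0.32444216 0.19413912]
[331.8 191.5] [array([330.7, 131.8]), array([330.1, 232.1])]
```

{"name": "apply_moves", "arguments": {
  "xyz": [
    [-0.1, 0.3, 0.3],
    [0, 0, 0.6],
    [0, 0, 0.6],
    [0, 0, 0.6],
    [0, 0, 0.5],
    [0, 0, 0.4],
    [0, 0, 0.4],
    [0, 0, 0.3],
    [0, 0, 0.2],
    [0, 0, 0.2],
    [0, 0, 0],
    [0, 0, 0]
  ],
  "angular": [
    [0, 0, 0],
    [0, 0, 0],
    [0, 0, 0],
    [0, 0, 0],
    [0, 0, 0],
    [0, 0, 0],
    [0, 0, 0],
    [0, 0, 0],
    [0, 0, 0],
    [0, 0, 0],
    [0, 0, 0],
    [0, 0, 0]
  ]
}}

```text
time: 15.43
tcp_pos: [0.5137, 0.3376, 0.0301]
tool_rot: [-0.0, 3.141, 0.0]
force: [0.2, -0.5, 1.6]
finger_gap: 0.997
grasp_force: 0.0
```

{"name": "apply_moves", "arguments": {
  "xyz": [
    [0, 0, 0],
    [0, 0, 0],
    [0, 0, 0],
    [0, 0, 0],
    [0, 0, 0],
    [0, 0, 0],
    [0, 0, 0],
    [0, 0, 0],
    [0, 0, 0],
    [0, 0, 0]
  ],
  "angular": [
    [0, 0, 0],
    [0, 0, 0],
    [0, 0, 0],
    [0, 0, 0],
    [0, 0, 0],
    [0, 0, 0],
    [0, 0, 0],
    [0, 0, 0],
    [0, 0, 0],
    [0, 0, 0]
  ],
  "fingers": 1
}}

```text
time: 16.27
tcp_pos: [0.5134, 0.3375, 0.0297]
tool_rot: [0.0, -3.141, 0.0]
force: [0.1, -0.1, -1.3]
finger_gap: 0.138
grasp_force: 58.8
```

The post is gripped. I lift slowly, straight up.

{"name": "apply_moves", "arguments": {
  "xyz": [
    [0, 0, -0.15],
    [0, 0, -0.25],
    [0, 0, -0.35],
    [0, 0, -0.4],
    [0, 0, -0.45],
    [0, 0, -0.5],
    [0, 0, -0.5],
    [0, 0, -0.5],
    [0, 0, -0.5],
    [0, 0, -0.5],
    [0, 0, -0.4],
    [0, 0, -0.15]
  ],
  "angular": [
    [0, 0, 0],
    [0, 0, 0],
    [0, 0, 0],
    [0, 0, 0],
    [0, 0, 0],
    [0, 0, 0],
    [0, 0, 0],
    [0, 0, 0],
    [0, 0, 0],
    [0, 0, 0],
    [0, 0, 0],
    [0, 0, 0]
  ]
}}

```text
time: 17.27
tcp_pos: [0.5141, 0.3383, 0.22]
tool_rot: [-0.001, 3.137, 0.005]
force: [0.9, -0.1, -4.0]
finger_gap: 0.134
grasp_force: 58.6
```

```bash
python3 - <<'E'
from h import *
s,ms=cap('scene','s7.png');st=r.get_state();p=st['tcp_pos'];print(p,st['force'],st['grasp_force'])
B=cv2.resize(s[60:240,270:430],(533,600),interpolation=cv2.INTER_CUBIC)
cv2.imwrite('pics/c7.png',B[:,:,::-1])
# expected basket base ends in crop
b=p[2]-.025
print([(proj(ms,[.5134,.3375+d,z])-[270,60])*3.333 for z in(b,b+.085) for d in(-.042,0,.042)])
print('tin base',[(proj(ms,[.5134,.3375+d,.054])-[270,60])*3.333 for d in(-.055,.055)])
E
```

```text
[0.51416873 0.33829361 0.21972291] [-0.38221671  0.72930553 -2.34123565] 58.62399458885193
[array([262.9737, 332.6334]), array([318.6348, 335.6331]), array([374.6292, 338.6328]), array([266.64 , 229.977]), array([325.3008, 232.6434]), array([384.2949, 235.3098])]
tin base [array([241.6425, 480.9519]), array([376.629 , 489.6177])]
```

View pics/c7.png

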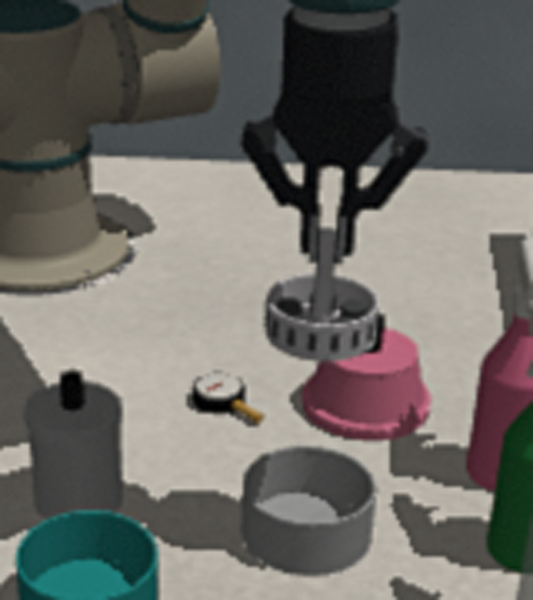

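The basket hangs upright, centred where predicted (crop (320,315)), and the empty tin stands at its place. I carry it to the near part of the mat.

{"name": "apply_moves", "arguments": {
  "xyz": [
    [-0.08, -0.3, 0],
    [-0.08, -0.5, 0],
    [-0.08, -0.6, 0],
    [-0.08, -0.7, 0],
    [-0.08, -0.7, 0],
    [-0.08, -0.7, 0],
    [-0.08, -0.7, 0],
    [-0.08, -0.7, 0],
    [-0.08, -0.7, 0],
    [-0.08, -0.7, 0],
    [-0.08, -0.7, 0],
    [-0.08, -0.7, 0]
  ],
  "angular": [
    [0, 0, 0],
    [0, 0, 0],
    [0, 0, 0],
    [0, 0, 0],
    [0, 0, 0],
    [0, 0, 0],
    [0, 0, 0],
    [0, 0, 0],
    [0, 0, 0],
    [0, 0, 0],
    [0, 0, 0],
    [0, 0, 0]
  ]
}}

```text
time: 18.32
tcp_pos: [0.5511, 0.0276, 0.2141]
tool_rot: [-0.0, -3.139, 0.0]
force: [0.4, 0.8, -3.0]
finger_gap: 0.136
grasp_force: 58.7
```

{"name": "apply_moves", "arguments": {
  "xyz": [
    [-0.08, -0.7, 0],
    [-0.08, -0.7, 0],
    [-0.08, -0.7, 0],
    [-0.08, -0.7, 0],
    [-0.08, -0.6, 0],
    [0, -0.48, 0],
    [0, 0, 0],
    [0, 0, 0],
    [0, 0, 0]
  ],
  "angular": [
    [0, 0, 0],
    [0, 0, 0],
    [0, 0, 0],
    [0, 0, 0],
    [0, 0, 0],
    [0, 0, 0],
    [0, 0, 0],
    [0, 0, 0],
    [0, 0, 0]
  ]
}}

```text
time: 19.07
tcp_pos: [0.5674, -0.1253, 0.2147]
tool_rot: [0.0, -3.14, -0.002]
force: [-0.1, 0.9, -3.0]
finger_gap: 0.139
grasp_force: 58.8
```

{"name": "apply_moves", "arguments": {
  "xyz": [
    [0, 0, 0.3],
    [0, 0, 0.5],
    [0, 0, 0.5],
    [0, 0, 0.5],
    [0, 0, 0.5],
    [0, 0, 0.5],
    [0, 0, 0.5],
    [0, 0, 0.4],
    [0, 0, 0.3],
    [0, 0, 0.2],
    [0, 0, 0],
    [0, 0, 0]
  ],
  "angular": [
    [0, 0, 0],
    [0, 0, 0],
    [0, 0, 0],
    [0, 0, 0],
    [0, 0, 0],
    [0, 0, 0],
    [0, 0, 0],
    [0, 0, 0],
    [0, 0, 0],
    [0, 0, 0],
    [0, 0, 0],
    [0, 0, 0]
  ]
}}

```text
time: 20.07
tcp_pos: [0.5681, -0.1252, 0.0479]
tool_rot: [-0.001, 3.141, 0.0]
force: [-1.1, -0.0, -3.3]
finger_gap: 0.133
grasp_force: 58.8
```

{"name": "apply_moves", "arguments": {
  "xyz": [
    [0, 0, 0.15],
    [0, 0, 0.1],
    [0, 0, 0.08],
    [0, 0, 0.07],
    [0, 0, 0],
    [0, 0, 0]
  ],
  "angular": [
    [0, 0, 0],
    [0, 0, 0],
    [0, 0, 0],
    [0, 0, 0],
    [0, 0, 0],
    [0, 0, 0]
  ]
}}

```text
time: 20.57
tcp_pos: [0.5679, -0.1255, 0.0317]
tool_rot: [0.0, -3.141, -0.0]
force: [-0.4, -0.5, -3.4]
finger_gap: 0.138
grasp_force: 58.9
```

{"name": "apply_moves", "arguments": {
  "xyz": [
    [0, 0, 0.04],
    [0, 0, 0],
    [0, 0, 0]
  ],
  "angular": [
    [0, 0, 0],
    [0, 0, 0],
    [0, 0, 0]
  ]
}}

```text
time: 20.82
tcp_pos: [0.568, -0.1255, 0.0302]
tool_rot: [-0.0, 3.141, 0.0]
force: [0.3, -0.3, -3.4]
finger_gap: 0.138
grasp_force: 58.9
```

{"name": "apply_moves", "arguments": {
  "xyz": [
    [0, 0, 0.03],
    [0, 0, 0],
    [0, 0, 0]
  ],
  "angular": [
    [0, 0, 0],
    [0, 0, 0],
    [0, 0, 0]
  ]
}}

```text
time: 21.07
tcp_pos: [0.5683, -0.1258, 0.0297]
tool_rot: [-0.0, 3.14, -0.001]
force: [0.2, -1.3, 0.1]
finger_gap: 0.134
grasp_force: 59.2
```

Contact is made, so I release and rise clear.

{"name": "apply_moves", "arguments": {
  "xyz": [
    [0, 0, 0],
    [0, 0, 0],
    [0, 0, 0],
    [0, 0, 0],
    [0, 0, 0],
    [0, 0, 0],
    [0, 0, 0],
    [0, 0, -0.2],
    [0, 0, -0.5],
    [0, 0, -0.7],
    [0, 0, -0.8],
    [0, 0, -0.8]
  ],
  "angular": [
    [0, 0, 0],
    [0, 0, 0],
    [0, 0, 0],
    [0, 0, 0],
    [0, 0, 0],
    [0, 0, 0],
    [0, 0, 0],
    [0, 0, 0],
    [0, 0, 0],
    [0, 0, 0],
    [0, 0, 0],
    [0, 0, 0]
  ],
  "fingers": -1
}}

```text
time: 22.07
tcp_pos: [0.5676, -0.1254, 0.1507]
tool_rot: [0.0, -3.141, -0.0]
force: [0.8, -0.1, -0.5]
finger_gap: 0.996
grasp_force: 0.0
```

{"name": "apply_moves", "arguments": {
  "xyz": [
    [0, 0, -0.5],
    [0, 0, -0.3],
    [0, 0, 0],
    [0, 0, 0],
    [0, 0, 0],
    [0, 0, 0]
  ],
  "angular": [
    [0, 0, 0],
    [0, 0, 0],
    [0, 0, 0],
    [0, 0, 0],
    [0, 0, 0],
    [0, 0, 0]
  ]
}}

```text
time: 22.57
tcp_pos: [0.5671, -0.1252, 0.1787]
tool_rot: [0.0, -3.138, -0.002]
force: [0.5, -0.5, -0.2]
finger_gap: 0.998
grasp_force: 0.0
```

```bash
python3 - <<'E'
from h import *
s,m=cap('scene','s8.png');print(r.get_state()['tcp_pos'])
M=np.array([.583,-.204]);print((np.array([.568,-.1258])-M)@np.array([[.985,-.171],[.171,.985]]),(np.array([.5965,-.2838])-M)@np.array([[.985,-.171],[.171,.985]]))
# check basket ring pixels and post: contrast against predicted location
print('base L/R',[proj(m,[.568,-.1258+d,.035]) for d in(-.042,.042)],'post top',proj(m,[.568,-.1258,.09]),'foot',proj(m,[.568,-.1258,.035]))
g=s[165:230,120:240].astype(int).mean(2)
for row in range(0,65,4):print(165+row,''.join('#' if v>150 else '+' if v>80 else '-' if v>45 else '.' for v in g[row]))
a=np.load('pics/s5.png.npy')
print('lid change since placing',abs(a[180:240,110:160].astype(int)-s[180:240,110:160]).mean())
E
```

```text
[ 0.56723014 -0.12526065  0.17895387]
[-0.0014028  0.079592 ] [-0.0003483 -0.0809115]
base L/R [array([179.1, 210.7]), array([208.2, 212.7])] post top [189.5 195.4] foot [193.6 211.7]
165 ####################################################+---+++-+--+--+--+--+-------------+#################################
169 ###############################################++---++++-----+--------------++---++#####################################
173 ##########################################++--+++++--------+---+-------------+##########################################
177 ######################################+---+++++++--+-----+---++---+-+---++##############################################
181 ##########################+++--------++-++---++++-+----------++----++###################################################
185 ###################++----+++++-------+++-+++---++--+++++++---++#########################################################
189 #############++-----------+---+#+++---------+++++++++--++------+########################################################
193 ####+-......-++++++++---++###########
[... 552 characters left out ...]
#--.....--.....--..+###########
213 +++++++++++++++++++++++++++++++++++++---..................+#++++.......++++++-..------+#++-.....--.....--..+############
217 +++++++++++++++++++++++++++++++++++++++++-...........-.....++++-----------+------+++++++--+-...--.....--..+#############
221 ++++++++++++++++++++++++++++++++++++++++-...--.....--........----+++++++++++++--++++--++++-...--.....--..+##############
225 +++++++++++++++++++++++++++++++++++++-....--.....--.....-+....--++-.-+++-.-++++-+++++++.....---.....--..+###############
229 ++++++++++++++++++++++++++++++++++-.....-+......--.....--.....--.....------.---.....--.....-+......--..-################
lid change since placing 25.675444444444445
```

The basket ring and post appear exactly where an upright, seated basket projects, and the lid's knob is still at (130,199). I hand in.

```bash
python3 -c "
from workcell import r
print(r.job_done())"
```

```text
the job is handed in; nothing more can be done
None
```

The job is handed in at about 23 s. The lid and then the basket were set down upright on the mat, 16 cm apart, and the open tin was left standing in its place. Only the fit on the mat was checked from camera images, and no verdict came back.

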